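# Pack the changeover kit of a hinge press

## Task

Pack the spare parts of the hinge press: set the bored collar over the post in its pocket of the caddy, stand the press punch upright inside the raised ring, and stand the lobed star knob on its head in the empty middle pocket, each set down rather than dropped. Put both plain dowel pins through the narrow neck into the pin pot. Leave the look-alikes (the solid disc, the smooth round knob and the bolt) standing where they are.

Things in the scene. Friction and masses are not known exactly. Their poses are not given: they have to be found in the camera images.
- caddy: Fixed grey open box 215 (x) by 116 (y) by 30 mm high, walls and floor 4 mm; origin: centre of underside. Cross walls 30 mm high make three pockets, 66 (x) by 108 (y) mm inside, centred at x = -71, 0, +71 mm, y = 0. At +71 a post in the centre (10 mm diameter, top at 22 mm); middle one bare; at -71 a ring on the floor (bore 48, outside 56, top at 12 mm). Left or right of the loose parts, turned up to 0.25 rad.
- pot: Fixed white round pot, 80 mm diameter, 100 mm high, on the other side of the loose parts from the caddy. Open neck on its axis: bore 34 mm, outside 42 mm, straight for the top 14 mm. Hollow, inner radius 36 mm, with a cone on the floor that tips pins aside. Origin: centre of underside, z up. (Loose parts are at least 90 mm apart, centre to centre.)
- collar: Aluminium stop collar: a ring, 46 mm outside, bore 28 mm, 25 mm high, lying flat on the bench; origin at the centre of its underside, z up along its axis.
- punch: Steel press punch standing on its wide foot: foot 30 mm diameter and 25 mm high, above it a shank 18 mm diameter, 60 mm high in all; origin at the centre of its underside, z up along its axis.
- star_knob: Black clamping knob with six rounded lobes (46 mm across opposite lobes, 18 mm high) standing on its head, a 10 mm steel stud pointing up from it to 43 mm height; origin at the centre of its underside, z up along its axis; opposite lobes lie along its x axis.
- pin_a: Plain steel dowel pin, 16 mm diameter, 60 mm long, standing on end; origin at its middle (30 mm above the bench), z along it.
- pin_b: A second steel dowel pin, the same as pin_a; origin at its middle.
- blank: Look-alike of the collar, to be left alone: a solid aluminium disc without a bore, 46 mm diameter, 25 mm high; origin at the centre of its underside, z up along its axis.
- round_knob: Look-alike of the star knob, to be left alone: black knob with a smooth round head 46 mm diameter, 18 mm high, the same stud up to 43 mm height; origin at the centre of its underside, z up along its axis.
- bolt: Look-alike of the pins, to be left alone: a steel bolt standing on its hexagonal head (30 mm across flats, 10 mm high), its 16 mm shank pointing up to 60 mm height; origin at the centre of its underside, z up along its axis.

How it is judged:
By the outcome, as a careful person would: the job done as asked, in the order asked, and still so for the second after the job is handed in, with the robot touching nothing.
It also fails if it takes over 144 s, if anything falls off the work surface, if the arm or the gripper's body presses on something with over 40 N, if the wrist force passes 120 N, or if a joint passes its speed limit or range.

## Robot

A 6-joint arm with a two-finger parallel gripper is mounted at the origin on the work surface. World frame = base frame: x ahead of the robot, y to its left, z up, the work surface at z = 0. Lengths are in m, angles in rad, forces in N, time in s.
With the tool pointing down it reaches from about 0.35 to 0.775 m from the base axis. Payload 5.5 kg.
Tool frame: the origin (TCP) lies midway between the tips of the shut fingers; the grasp point (between the pads) lies 19 mm behind it; z points along the fingers, y is the line along which they close (so a half turn about z gives the same grasp; the last joint's range is limited). The gripper opens to 85 mm and grips with 20 to 120 N. Pads are 22 mm wide; open, the fingers measure 114 mm over their backs; the gripper's body (76 mm by 85 mm) begins 54 mm behind the grasp point. The pads swing forward as they close: fully open they stand 13 mm farther back than shut.
Start: joints at [-1.366, 0.313, 0.046, 1.304, 0, 1.431], TCP at [0.194, -0.541, 0.231] pointing down, gripper open.
Joint ranges: [-2.76, 2.76], [-0.86, 1.69], [-1.03, 1.26], [-2.2, 2.34], [-1.47, 1.5], [-3.14, 3.14]. Speed limits (rad/s): [2.57, 2.57, 3.14, 3.14, 3.14, 3.14].

## Interface

Orientations are given as a unit quaternion [w, x, y, z].
In Python, from workcell import telemetry, imaging, env gives the robot as it stands. The module is installed in compiled form; this text tells all that it offers.
- The arm moves only by the tool step_arm, never from a script. Its argument "moves" is a list of rows, each a list of 3 entries, a list of its own where there are three numbers: the shift along the tool's x, y, z in mm, then the turn, a rotation vector about the tool's x, y, z in rad, then the finger opening in mm, from 0 to 85.4. A call has 1 to 8 rows; each row is the pose to reach, as a shift and turn from the pose commanded when the call began, along the tool's axes at that moment; what a row does not reach only later rows make up. A row lasts 1/12 s, in which the tool goes at most 41.7 mm and 7.16 degrees, less where a joint would pass 70% of its speed; a pose out of reach is approached as far as the arm can. A call with a gripper value outside its range is refused whole. The fingers move at their own pace and stop on an object; "grip_force" is the grip in N (left out, the last holds). Time passes only in rows, so rows that repeat a pose let the fingers close. It gives the time, the measured TCP pose, the force, the opening and the grip force at its end, in the units of the state.
- telemetry.get_state(): the state, without advancing time (a new reading comes with each control period).
- imaging.read_camera(name): name is "scene" or "side" or "wrist"; returns the picture (480x640x3 uint8, red, green, blue); there is no depth.
- imaging.camera_params(name): a dict with "camera_matrix" (3x3 intrinsics, pixels), "pose" (4x4, takes a point from camera to world coordinates). Camera axes: x right, y up, looking along -z (the intrinsics and any distortion apply to the point x, -y, -z); pixel columns grow to the right and rows downward; lengths in m; the calibration is good to about 2 mm. A picture is of the moment at which its call begins: read the wrist's pose just before it. camera_params takes no time and is no camera call; for the wrist camera it gives the pose at the moment of the call.
- env.hand_in(): hands the job in; it is judged then, once.
The state is a dict: "clock": time; "joint_pos": joint angles; "qvel": joint speeds; "tau": joint torques, N m; "tcp_pos": TCP position; "orientation": TCP orientation; "wrist_force": force on the tool from outside, world axes, zero at the start; "ft_torque": the same for the moment, N m; "finger_gap": finger opening in m; "grip_force": force on a finger pad.
Only numpy, scipy, OpenCV 4.12 (cv2) and the standard library are available. Lean on these libraries where they do the work, as an engineer would, in place of code of your own. Each camera call takes 0.05 s, during which the arm holds its last target. There are 200 camera calls.

## Working session

There is one attempt and no reset: what is moved stays moved. The work goes in short steps, Python scripts to look and compute and a tool call to move; the robot and the scene stay as the last step left them, time stands still between calls to the robot, and variables do not carry over. Pictures are saved under pics/ and viewed, at most 14 in all, crops included, and the job is handed in when it is done.

Besides the shell and the picture viewer there is one more tool, called after "Call:" as a command line: name --argument value ..., lists and objects as JSON in quotes. step_arm: Moves the arm, as the interface text tells. Its arguments: {"type":"object","properties":{"moves":{"type":"array"},"grip_force":{"type":"number"}},"required":["moves"]}

```bash
mkdir -p pics; cat > h.py <<'E'
import numpy as np, cv2
from workcell import telemetry, imaging, env
def shot(n,f=None):
    P=imaging.camera_params(n); im=imaging.read_camera(n)
    if f: cv2.imwrite('pics/'+f,im[:,:,::-1])
    return im,P
def cast(P,u,v,z):
    K=np.array(P['camera_matrix']);T=np.array(P['pose'])
    d=np.linalg.solve(K,[u,v,1.]);d=T[:3,:3]@[d[0],-d[1],-d[2]];o=T[:3,3]
    return o+d*(z-o[2])/d[2]
def proj(P,X):
    K=np.array(P['camera_matrix']);T=np.array(P['pose'])
    c=T[:3,:3].T@(np.array(X)-T[:3,3]);q=K@[c[0],-c[1],-c[2]];return q[:2]/q[2]
E
python3 - <<'E'
from h import *
for n in('scene','side','wrist'):
    im,P=shot(n,n+'0.png');print(n,{k:(np.round(v,3).tolist() if k in('camera_matrix','pose') else v) for k,v in P.items()})
print(telemetry.get_state())
E
```

```text
scene {'camera_matrix': [[581.995, 0.0, 321.513], [0.0, 581.995, 235.092], [0.0, 0.0, 1.0]], 'pose': [[-0.326, -0.701, 0.634, 1.366], [0.945, -0.25, 0.21, 0.247], [0.011, 0.668, 0.744, 0.995], [0.0, 0.0, 0.0, 1.0]]}
side {'camera_matrix': [[532.842, 0.0, 316.743], [0.0, 532.842, 235.723], [0.0, 0.0, 1.0]], 'pose': [[0.967, 0.171, -0.189, 0.382], [-0.255, 0.696, -0.672, -0.609], [0.017, 0.698, 0.716, 0.735], [0.0, 0.0, 0.0, 1.0]]}
wrist {'camera_matrix': [[339.731, 0.0, 329.231], [0.0, 339.731, 245.621], [0.0, 0.0, 1.0]], 'pose': [[0.338, 0.907, 0.251, 0.258], [-0.941, 0.326, 0.088, -0.518], [-0.003, -0.266, 0.964, 0.374], [0.0, 0.0, 0.0, 1.0]]}
{'clock': 0.15, 'joint_pos': array([-1.36560031e+00,  3.13814604e-01,  4.52247993e-02,  1.30363864e+00,
        5.61398161e-06,  1.43120142e+00]), 'qvel': array([-0.00079453, -0.00212204,  0.00416544, -0.00045212, -0.0014922 ,
       -0.00192896]), 'tau': array([ 1.73478962e-03, -4.81063986e+01,  2.98816216e+01,  1.38991521e-02,
       -1.47181895e-04,  1.26494749e-05]), 'tcp_pos': array([ 0.1942616 , -0.54075884,  0.23061511]), 'orientation': array([-7.15765206e-04,  9.85176418e-01,  1.71542745e-01, -2.06774170e-05]), 'wrist_force': array([ 0.36772971, -0.01448306,  0.52377151]), 'ft_torque': array([-0.0179302 , -0.0078111 ,  0.04709742]), 'grip_force': 0.0, 'finger_gap': 0.08555814907038818}
```

View pics/scene0.png

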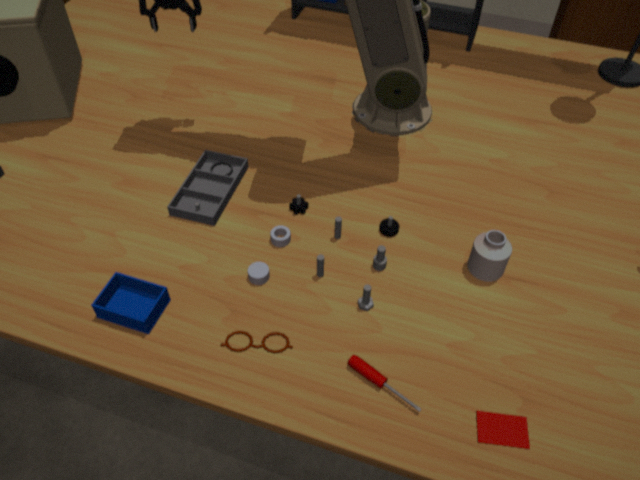

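View pics/side0.png

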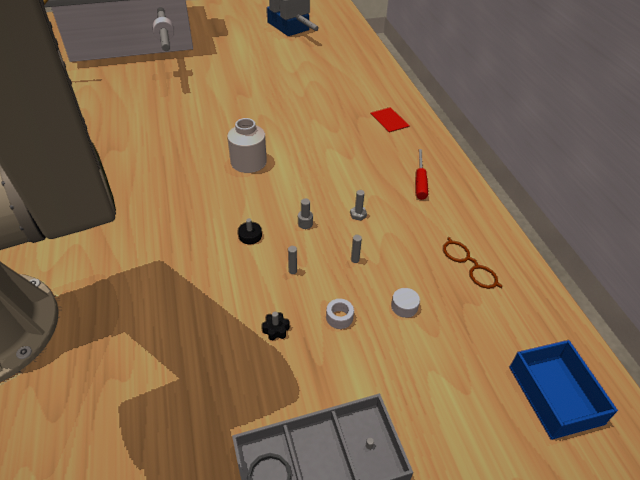

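The scene view shows the collar (281,236), blank (259,272), star knob (299,205), pins (338,222)/(320,260), punch (381,250), bolt (366,290), round knob (389,227), and pot neck (495,240). The caddy's ring is at (222,168) and its post at (198,207). The side view shows the same parts. I'll cast both views for positions.

```bash
python3 - <<'E'
from h import *
S=imaging.camera_params('scene');D=imaging.camera_params('side')
L=dict(collar=((281,234),(340,308),.025),blank=((259,268),(406,297),.025),star=((299,198),(275,315),.043),pinA=((338,219),(293,249),.06),pinB=((320,258),(356,238),.06),
punch=((381,250),(305,203),.06),bolt=((367,289),(360,193),.06),rknob=((389,219),(249,221),.043),pot=((495,239),(245,124),.1),post=((198,206),(370,441),.022),ring=((222,168),(270,471),.012))
for k,(a,b,z) in L.items(): print(k,cast(S,*a,z)[:2].round(3),cast(D,*b,z)[:2].round(3))
E
```

```text
collar [ 0.566 -0.113] [ 0.565 -0.113]
blank [ 0.673 -0.122] [ 0.679 -0.118]
star [ 0.462 -0.109] [ 0.457 -0.114]
pinA [0.511 0.002] [0.513 0.003]
pinB [0.63  0.001] [0.627 0.002]
punch [0.567 0.115] [0.561 0.112]
bolt [0.675 0.116] [0.671 0.115]
rknob [0.457 0.106] [0.453 0.107]
pot [0.493 0.335] [0.488 0.336]
post [ 0.547 -0.331] [ 0.542 -0.335]
ring [ 0.397 -0.342] [ 0.403 -0.336]
```

Call:
step_arm --moves '[[[320,-140,0],[0,0,0.345],85],[[320,-140,0],[0,0,0.345],85],[[320,-140,0],[0,0,0.345],85],[[320,-140,0],[0,0,0.345],85],[[320,-140,0],[0,0,0.345],85],[[320,-140,0],[0,0,0.345],85],[[320,-140,0],[0,0,0.345],85],[[320,-140,0],[0,0,0.345],85]]'

```text
clock: 0.82
tcp_pos: [0.4351, -0.3129, 0.2312]
orientation: [-0.0, 1.0, -0.0, -0.0]
wrist_force: [0.3, -0.7, 0.2]
finger_gap: 0.0848
grip_force: 0.0
```

Call:
step_arm --moves '[[[0,-20,0],[0,0,0],85],[[0,-20,0],[0,0,0],85]]'

```text
clock: 0.98
tcp_pos: [0.435, -0.2904, 0.231]
orientation: [-0.001, 1.0, 0.003, -0.001]
wrist_force: [-0.7, 0.5, -0.1]
finger_gap: 0.0851
grip_force: 0.0
```

```bash
python3 - <<'E'
from h import *
im,P=shot('wrist','w1.png');s=telemetry.get_state();print(s['tcp_pos'],s['orientation'],s['clock'])
for k,p in dict(collar=(.566,-.113,.025),post=(.545,-.333,.022),ring=(.4,-.338,.012)).items(): print(k,proj(P,p).round())
E
```

```text
[ 0.43453145 -0.29241979  0.23108102] [-3.17963012e-04  9.99998013e-01  1.91726646e-03 -4.44922876e-04] 1.0333
collar [143.  81.]
post [375. 106.]
ring [373. 248.]
```

View pics/w1.png

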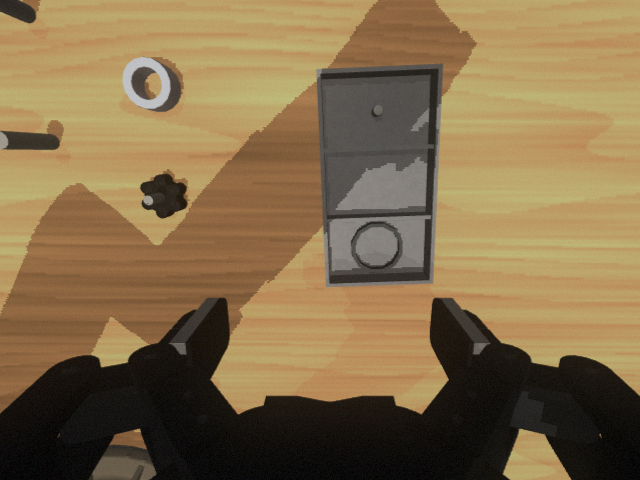

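The wrist view shows the collar top at (148,83), the star knob's stud top at (149,201), the caddy post at (377,110), and the ring centre at (376,245). The caddy rim corners are (318,70), (442,66), (433,282) and (328,286).

```bash
python3 - <<'E'
from h import *
P=imaging.camera_params('wrist')
f=lambda u,v,z:cast(P,u,v,z)[:2]
for k,a in dict(collar=(148,83,.025),star=(149,201,.043),post=(377,110,.022),ring=(376,245,.012)).items(): print(k,f(*a).round(4))
c=np.array([f(*a,.03) for a in((318,70),(442,66),(433,282),(328,286))]);m=c.mean(0)
print(c.round(4).tolist(),m)
d=(c[0]+c[1]-c[2]-c[3])/2;print(np.linalg.norm(d),np.linalg.norm((c[0]+c[3]-c[1]-c[2])/2));a=np.arctan2(d[1],d[0]);print('ang',a)
for x in(.071,0,-.071): print(x,m+x*np.array([np.cos(a),np.sin(a)]))
E
```

```text
collar [ 0.564  -0.1204]
star [ 0.4551 -0.1156]
post [ 0.5413 -0.3377]
ring [ 0.4029 -0.3436]
[[0.5746, -0.2809], [0.5784, -0.3947], [0.3665, -0.4045], [0.3614, -0.2907]] [ 0.47021046 -0.34270426]
0.21278193055718997 0.1138639052700811
ang 0.04616310830197974
0.071 [ 0.54113482 -0.33942785]
0 [ 0.47021046 -0.34270426]
-0.071 [ 0.3992861  -0.34598068]
```

Call:
step_arm --moves '[[[130,-173,0],[0,0,0],85],[[130,-173,0],[0,0,0],85],[[130,-173,0],[0,0,0],85],[[130,-173,40],[0,0,0],85],[[130,-173,110],[0,0,0],85],[[130,-173,110],[0,0,0],85],[[130,-173,110],[0,0,0],85],[[130,-173,110],[0,0,0],85]]'

```text
clock: 1.7
tcp_pos: [0.5617, -0.1199, 0.1156]
orientation: [-0.002, 1.0, 0.001, -0.004]
wrist_force: [-0.8, -0.3, -0.9]
finger_gap: 0.0852
grip_force: 0.0
```

```bash
python3 - <<'E'
from h import *
im,P=shot('wrist','w2.png');s=telemetry.get_state();print(s['tcp_pos'],s['orientation'],s['clock'],s['joint_pos'].round(2))
print('collar',proj(P,(.564,-.118,.025)))
E
```

```text
[ 0.56226721 -0.12128185  0.11827619] [-8.01569906e-04  9.99995360e-01  1.59341690e-04 -2.93456880e-03] 1.75 [-0.35  0.37 -0.15  1.05 -0.    2.79]
collar [327.75051255 245.7162174 ]
```

View pics/w2.png

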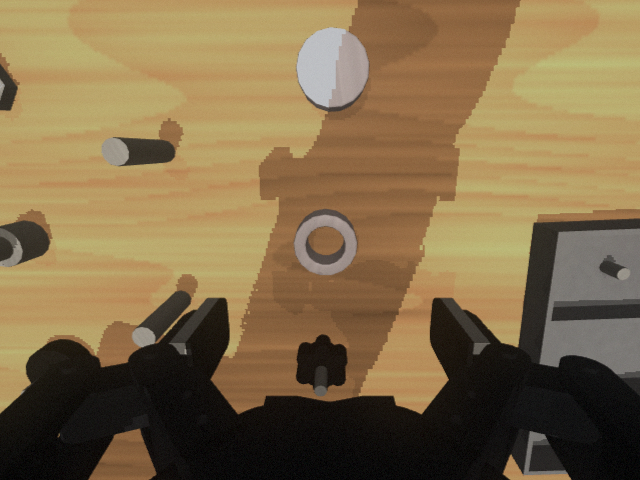

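The collar's top face is centred at about (326,245). That matches the estimate of (0.564,-0.118), so I'll descend and grip.

Call:
step_arm --moves '[[[2,-3,40],[0,0,0],85],[[2,-3,80],[0,0,0],85],[[2,-3,105],[0,0,0],85],[[2,-3,112],[0,0,0],85],[[2,-3,112],[0,0,0],85],[[2,-3,112],[0,0,0],85]]'

```text
clock: 2.25
tcp_pos: [0.5673, -0.1203, 0.0112]
orientation: [0.001, 1.0, -0.001, 0.001]
wrist_force: [-0.2, 0.4, -0.0]
finger_gap: 0.0851
grip_force: 0.0
```

Call:
step_arm --moves '[[[0,0,0],[0,0,0],40],[[0,0,0],[0,0,0],40],[[0,0,0],[0,0,0],40],[[0,0,0],[0,0,0],40],[[0,0,0],[0,0,0],40],[[0,0,0],[0,0,0],40]]' --grip_force 50

```text
clock: 2.75
tcp_pos: [0.5675, -0.1191, 0.0116]
orientation: [0.001, 1.0, 0.0, 0.002]
wrist_force: [-1.7, -0.6, 9.0]
finger_gap: 0.0436
grip_force: 49.8
```

Call:
step_arm --moves '[[[0,0,-40],[0,0,0],40],[[0,0,-80],[0,0,0],40],[[0,0,-110],[0,0,0],40],[[0,0,-110],[0,0,0],40],[[0,0,-110],[0,0,0],40]]'

```text
clock: 3.17
tcp_pos: [0.568, -0.1192, 0.1223]
orientation: [0.001, 1.0, 0.0, 0.003]
wrist_force: [-0.4, 0.3, -1.0]
finger_gap: 0.0436
grip_force: 51.7
```

```bash
python3 - <<'E'
from h import *
im,P=shot('wrist');s=telemetry.get_state();print(s['tcp_pos'],s['wrist_force'],s['finger_gap'],s['clock'])
im2,P2=shot('side');u,v=proj(P2,s['tcp_pos']+[0,0,.01]).astype(int)
a=im[200:480,100:560];b=cv2.resize(im2[max(v-70,0):v+70,u-90:u+90],(360,280))
cv2.imwrite('pics/g1.png',np.hstack([cv2.resize(a,(420,280)),b])[:,:,::-1])
E
```

```text
[ 0.56656558 -0.11873575  0.12020583] [-0.78094826  0.18868503 -2.13495657] 0.044147642609579686 3.2167
```

View pics/g1.png

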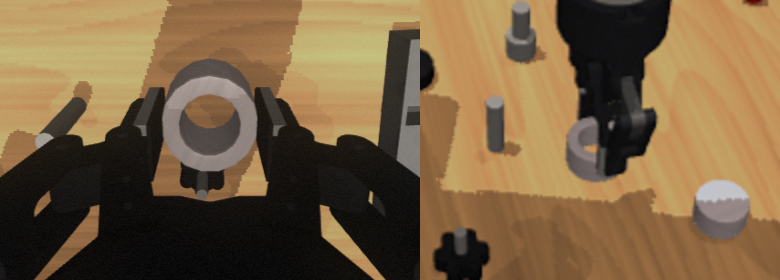

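The collar is held level and centred between the pads; its top centre is at about (330,324) in the full picture. Next is the hover over the post.

```bash
python3 - <<'E'
from h import *
P=imaging.camera_params('wrist');s=telemetry.get_state()
print(cast(P,330,323,s['tcp_pos'][2]+.0135)-s['tcp_pos'])
E
```

```text
[-0.00203145  0.00013811  0.0135    ]
```

Call:
step_arm --moves '[[[-26,219,0],[0,0,0],40],[[-26,219,0],[0,0,0],40],[[-26,219,0],[0,0,0],40],[[-26,219,0],[0,0,0],40],[[-26,219,0],[0,0,0],40],[[-26,219,0],[0,0,0],40],[[-26,219,0],[0,0,0],40],[[-26,219,0],[0,0,0],40]]'

```text
clock: 3.93
tcp_pos: [0.5387, -0.3374, 0.1171]
orientation: [-0.001, 1.0, -0.001, -0.001]
wrist_force: [-0.8, 0.7, -1.4]
finger_gap: 0.0439
grip_force: 51.8
```

```bash
python3 - <<'E'
from h import *
im,P=shot('wrist','w3.png');s=telemetry.get_state();print(s['tcp_pos'],s['finger_gap'],s['clock'],proj(P,[.541,-.338,.022]))
E
```

```text
[ 0.53908646 -0.33642987  0.11749477] 0.043742539883535166 3.9833 [331.02703197 244.76975537]
```

View pics/w3.png

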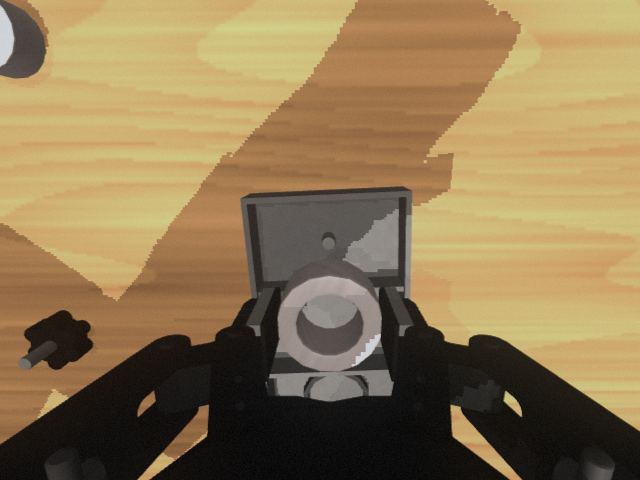

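The post top shows at (329,241), which puts it at about (0.543,-0.337). The collar needs +5 mm in x before it goes down.

Call:
step_arm --moves '[[[5,0,20],[0,0,0],40],[[5,0,50],[0,0,0],40],[[5,0,75],[0,0,0],40],[[5,0,88],[0,0,0],40],[[5,0,94],[0,0,0],40],[[5,0,97],[0,0,0],40],[[5,0,97],[0,0,0],40],[[5,0,97],[0,0,0],40]]'

```text
clock: 4.65
tcp_pos: [0.5459, -0.3374, 0.0234]
orientation: [0.001, 1.0, 0.0, 0.001]
wrist_force: [-0.4, 0.2, -1.0]
finger_gap: 0.0437
grip_force: 51.8
```

Not touching yet, so I'll lower in small steps until contact.

Call:
step_arm --moves '[[[-1,0,2],[0,0,0],40],[[-1,0,4],[0,0,0],40],[[-1,0,5],[0,0,0],40],[[-1,0,6],[0,0,0],40],[[-1,0,6],[0,0,0],40]]'

```text
clock: 5.07
tcp_pos: [0.544, -0.3378, 0.0163]
orientation: [0.0, 1.0, -0.0, 0.0]
wrist_force: [-0.5, -0.0, -1.1]
finger_gap: 0.0439
grip_force: 51.8
```

Call:
step_arm --moves '[[[0,0,0.5],[0,0,0],40],[[0,0,1],[0,0,0],40],[[0,0,1.5],[0,0,0],40],[[0,0,1.5],[0,0,0],40]]'

```text
clock: 5.4
tcp_pos: [0.5441, -0.3379, 0.0157]
orientation: [0.0, 1.0, -0.0, 0.0]
wrist_force: [-2.4, 1.3, 4.1]
finger_gap: 0.0436
grip_force: 52.3
```

Call:
step_arm --moves '[[[0,0,0],[0,0,0],60],[[0,0,0],[0,0,0],60],[[0,0,0],[0,0,0],60],[[0,0,0],[0,0,0],60],[[0,0,-20],[0,0,0],60],[[0,0,-60],[0,0,0],60],[[0,0,-100],[0,0,0],60],[[0,0,-140],[0,0,0],60]]'

```text
clock: 6.07
tcp_pos: [0.5435, -0.3372, 0.1557]
orientation: [-0.0, 1.0, -0.0, -0.001]
wrist_force: [1.0, -1.0, 0.5]
finger_gap: 0.0597
grip_force: 0.0
```

Call:
step_arm --moves '[[[0,0,0],[0,0,0],85],[[0,0,0],[0,0,0],85]]'

```text
clock: 6.23
tcp_pos: [0.5459, -0.3391, 0.1584]
orientation: [0.002, 1.0, -0.0, 0.003]
wrist_force: [-0.1, 0.2, -1.1]
finger_gap: 0.0821
grip_force: 0.0
```

```bash
python3 - <<'E'
from h import *
im,P=shot('wrist','w4.png');s=telemetry.get_state();print(s['tcp_pos'],s['finger_gap'],s['clock'],proj(P,[.543,-.337,.029]))
g=(im.astype(int).max(2)-im.astype(int).min(2)<40)
E
```

```text
[ 0.5446537  -0.33812054  0.15582852] 0.08496435746806552 6.2833 [326.59726517 241.09173744]
```

View pics/w4.png

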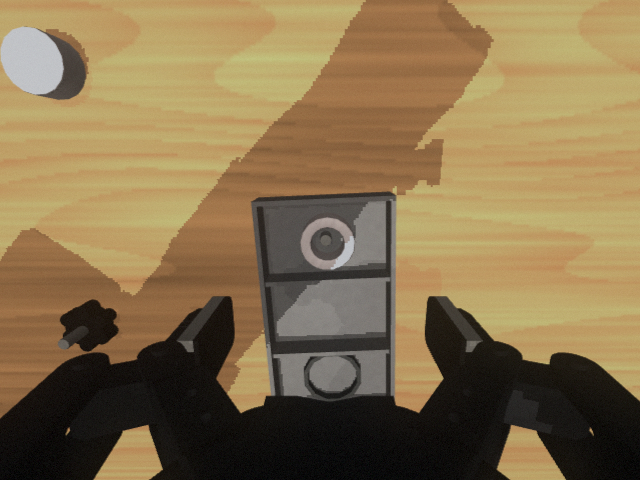

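The collar is seated around the post at (326,240). The ring centre is at (332,375). Next is the punch.

```bash
python3 - <<'E'
from h import *
P=imaging.camera_params('wrist')
print('ring',cast(P,332,375,.012),'post',cast(P,326,240,.022),'mid',cast(P,332,309,.004))
E
```

```text
ring [ 0.40199741 -0.34051773  0.012     ] post [ 0.54106126 -0.33510055  0.022     ] mid [ 0.46876077 -0.34046236  0.004     ]
```

Call:
step_arm --moves '[[[10,-300,0],[0,0,0],85],[[10,-300,0],[0,0,0],85],[[10,-300,0],[0,0,0],85],[[10,-300,0],[0,0,0],85],[[10,-300,0],[0,0,0],85],[[10,-300,0],[0,0,0],85],[[10,-300,0],[0,0,0],85],[[10,-300,0],[0,0,0],85]]'

```text
clock: 6.95
tcp_pos: [0.5519, -0.0318, 0.1526]
orientation: [-0.002, 1.0, 0.003, -0.002]
wrist_force: [-1.3, -0.4, -0.6]
finger_gap: 0.085
grip_force: 0.0
```

Call:
step_arm --moves '[[[9,-151,0],[0,0,0],85],[[9,-151,0],[0,0,0],85],[[9,-151,0],[0,0,0],85],[[9,-151,15],[0,0,0],85],[[9,-151,15],[0,0,0],85],[[9,-151,15],[0,0,0],85]]'

```text
clock: 7.45
tcp_pos: [0.5617, 0.0977, 0.1373]
orientation: [-0.006, 1.0, 0.013, -0.003]
wrist_force: [0.4, -1.0, -0.7]
finger_gap: 0.0851
grip_force: 0.0
```

```bash
python3 - <<'E'
from h import *
im,P=shot('wrist','w5.png');s=telemetry.get_state();print(s['tcp_pos'],s['orientation'],s['clock'],proj(P,[.564,.113,.06]))
E
```

```text
[0.56235334 0.09688614 0.13815631] [-0.00589767  0.99990466  0.01233653 -0.00192546] 7.5 [308.89538861 250.85697861]
```

View pics/w5.png

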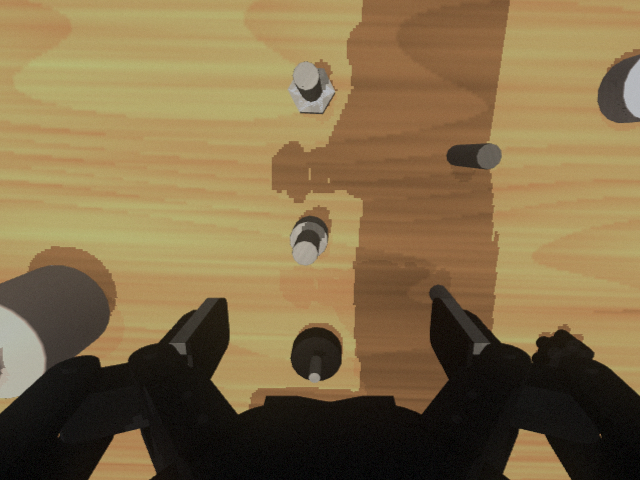

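The arm stopped short because joint 6 hit its limit at yaw 0. I'll work at yaw +0.3 on this side. The punch top is at (306,253).

```bash
python3 - <<'E'
from h import *
P=imaging.camera_params('wrist')
print('punch',cast(P,306,253,.06),'bolt',cast(P,307,75,.06),'pinB',cast(P,488,156,.06),'pot rim?',cast(P,0,352,.1))
E
```

```text
punch [0.56297636 0.11416577 0.06      ] bolt [0.67339993 0.11425243 0.06      ] pinB [6.29726894e-01 4.73556165e-04 6.00000000e-02] pot rim? [0.5061509  0.29929723 0.1       ]
```

Call:
step_arm --moves '[[[0,0,0],[0,0,-0.12],60],[[0,0,0],[0,0,-0.24],60],[[0,0,0],[0,0,-0.32],60],[[0,0,0],[0,0,-0.32],60],[[0,0,0],[0,0,-0.32],60]]'

```text
clock: 7.92
tcp_pos: [0.5636, 0.0959, 0.1398]
orientation: [-0.006, 0.986, 0.169, 0.001]
wrist_force: [0.8, 0.8, -0.5]
finger_gap: 0.0601
grip_force: 0.0
```

```bash
cat >> h.py <<'E'
from scipy.spatial.transform import Rotation as Ro
def goal(xyz,yaw):
    "shift mm and rotvec from current measured tool pose to a tool-down pose"
    s=telemetry.get_state();w,x,y,z=s['orientation'];R=Ro.from_quat([x,y,z,w])
    G=Ro.from_quat([np.cos(yaw/2),np.sin(yaw/2),0,0])
    print('t',round(s['clock'],2),'tcp',s['tcp_pos'].round(4),'gap',round(s['finger_gap'],4),'q',s['joint_pos'].round(2))
    print('shift',(R.inv().apply(np.array(xyz)-s['tcp_pos'])*1000).round(1),'rot',(R.inv()*G).as_rotvec().round(3))
E
python3 - <<'E'
from h import *
goal([.564,.113,.10],.3)
E
```

```text
t 7.92 tcp [0.5636 0.0959 0.1398] gap 0.0601 q [ 0.02  0.35 -0.13  1.09  0.01  2.82]
shift [  5.9 -15.5  40. ] rot [-0.012 -0.003  0.04 ]
```

Call:
step_arm --moves '[[[6,-15,10],[-0.012,-0.003,0.04],60],[[6,-15,30],[-0.012,-0.003,0.04],60],[[6,-15,60],[-0.012,-0.003,0.04],60],[[6,-15,90],[-0.012,-0.003,0.04],60],[[6,-15,106],[-0.012,-0.003,0.04],60],[[6,-15,106],[-0.012,-0.003,0.04],60],[[6,-15,106],[-0.012,-0.003,0.04],60]]'

```text
clock: 8.5
tcp_pos: [0.5633, 0.1142, 0.0334]
orientation: [-0.0, 0.989, 0.151, -0.001]
wrist_force: [0.9, 0.1, -0.2]
finger_gap: 0.0601
grip_force: 0.0
```

```bash
python3 - <<'E'
from h import *
goal([.5635,.1135,.030],.3)
E
```

```text
t 8.5 tcp [0.5633 0.1142 0.0334] gap 0.0601 q [ 0.06  0.45 -0.27  0.86  0.    2.9 ]
shift [0.  0.8 3.4] rot [-0.001  0.002  0.003]
```

Call:
step_arm --moves '[[[0,0,3],[0,0,0],10],[[0,0,3],[0,0,0],10],[[0,0,3],[0,0,0],10],[[0,0,3],[0,0,0],10],[[0,0,3],[0,0,0],10],[[0,0,3],[0,0,0],10],[[0,0,3],[0,0,0],10],[[0,0,3],[0,0,0],10]]' --grip_force 60

```text
clock: 9.17
tcp_pos: [0.5652, 0.1149, 0.0323]
orientation: [0.0, 0.988, 0.152, 0.002]
wrist_force: [-0.4, 0.7, 6.1]
finger_gap: 0.016
grip_force: 58.5
```

Call:
step_arm --moves '[[[0,0,-40],[0,0,0],10],[[0,0,-80],[0,0,0],10],[[0,0,-120],[0,0,0],10],[[0,0,-130],[0,0,0],10],[[0,0,-130],[0,0,0],10]]'

```text
clock: 9.58
tcp_pos: [0.5665, 0.1151, 0.165]
orientation: [0.0, 0.988, 0.152, 0.004]
wrist_force: [-0.3, -0.6, -1.7]
finger_gap: 0.0162
grip_force: 59.1
```

```bash
python3 - <<'E'
from h import *
goal([.4015,-.342,.13],0);goal([.4015,-.342,.13],0.3)
E
```

```text
t 9.58 tcp [0.5665 0.1151 0.165 ] gap 0.0162 q [ 0.06  0.34 -0.08  1.14  0.    2.9 ]
shift [-295.1  386.3   33.4] rot [ 0.001 -0.008  0.305]
t 9.58 tcp [0.5665 0.1151 0.165 ] gap 0.0162 q [ 0.06  0.34 -0.08  1.14  0.    2.9 ]
shift [-295.1  386.3   33.4] rot [ 0.002 -0.008  0.005]
```

Call:
step_arm --moves '[[[-295,386,0],[0,-0.004,0.305],10],[[-295,386,0],[0,-0.004,0.305],10],[[-295,386,0],[0,-0.004,0.305],10],[[-295,386,0],[0,-0.004,0.305],10],[[-295,386,0],[0,-0.004,0.305],10],[[-295,386,0],[0,-0.004,0.305],10],[[-295,386,0],[0,-0.004,0.305],10],[[-295,386,0],[0,-0.004,0.305],10]]'

```text
clock: 10.25
tcp_pos: [0.4481, -0.1993, 0.1584]
orientation: [-0.001, 1.0, 0.0, -0.003]
wrist_force: [1.3, -0.1, -1.4]
finger_gap: 0.0161
grip_force: 59.1
```

```bash
python3 - <<'E'
from h import *
goal([.4015,-.342,.13],0)
E
```

```text
t 10.25 tcp [ 0.4481 -0.1993  0.1584] gap 0.0161 q [-0.58  0.19 -0.3   1.09 -0.    2.56]
shift [-46.5 142.8  28.5] rot [-0.002  0.007  0.   ]
```

Call:
step_arm --moves '[[[-46,143,0],[0,0,0],10],[[-46,143,0],[0,0,0],10],[[-46,143,0],[0,0,0],10],[[-46,143,20],[0,0,0],10],[[-46,143,28],[0,0,0],10],[[-46,143,28],[0,0,0],10],[[-46,143,28],[0,0,0],10]]'

```text
clock: 10.83
tcp_pos: [0.403, -0.3398, 0.1307]
orientation: [-0.002, 1.0, -0.0, -0.003]
wrist_force: [0.7, 0.3, -1.2]
finger_gap: 0.0165
grip_force: 59.3
```

```bash
python3 - <<'E'
from h import *
goal([.4015,-.342,.034],0)
im,P=shot('wrist','w6.png');t=telemetry.get_state()['tcp_pos']
print('ring px',proj(P,[.4015,-.342,.012]),'punch bottom px',proj(P,t-[0,0,.031]))
E
```

```text
t 10.83 tcp [ 0.403  -0.3398  0.1307] gap 0.0165 q [-0.85  0.28 -0.25  1.05 -0.    2.29]
shift [-0.8  2.6 96.7] rot [-0.004  0.007 -0.   ]
ring px [333.27272463 240.89420721] punch bottom px [330.57493536 279.08899922]
```

View pics/w6.png

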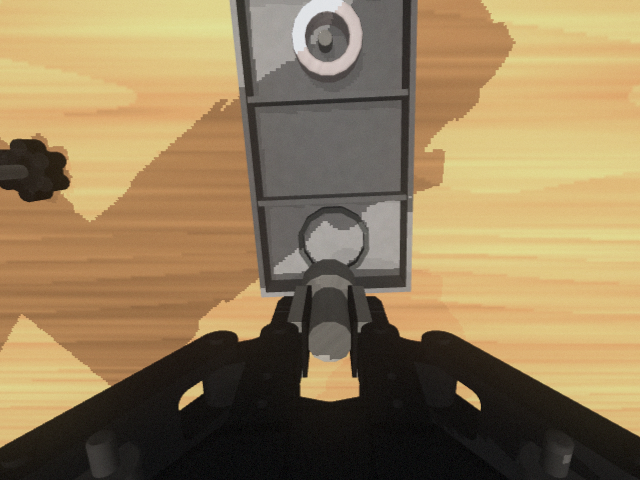

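The ring centre at (333,238) agrees with the estimate, and the punch hangs straight. I'll lower it.

Call:
step_arm --moves '[[[0,2,30],[0,0,0],10],[[0,2,60],[0,0,0],10],[[0,2,80],[0,0,0],10],[[0,2,88],[0,0,0],10],[[0,2,91],[0,0,0],10],[[0,2,91],[0,0,0],10],[[0,2,91],[0,0,0],10]]'

```text
clock: 11.47
tcp_pos: [0.4052, -0.344, 0.0435]
orientation: [0.001, 1.0, 0.001, -0.001]
wrist_force: [0.5, -0.1, -0.6]
finger_gap: 0.0161
grip_force: 59.3
```

Call:
step_arm --moves '[[[0,0,1],[0,0,0],10],[[0,0,2],[0,0,0],10],[[0,0,3],[0,0,0],10],[[0,0,3],[0,0,0],10]]'

```text
clock: 11.8
tcp_pos: [0.4043, -0.3439, 0.0394]
orientation: [0.0, 1.0, 0.0, -0.001]
wrist_force: [-0.1, -0.7, -1.9]
finger_gap: 0.0162
grip_force: 59.3
```

Call:
step_arm --moves '[[[-1,-1,1],[0,0,0],10],[[-1,-1,2],[0,0,0],10],[[-1,-1,2.5],[0,0,0],10],[[-1,-1,3],[0,0,0],10],[[-1,-1,3],[0,0,0],10]]'

```text
clock: 12.22
tcp_pos: [0.403, -0.3425, 0.0364]
orientation: [0.0, 1.0, 0.0, -0.002]
wrist_force: [-2.4, 2.1, 3.6]
finger_gap: 0.016
grip_force: 59.8
```

Call:
step_arm --moves '[[[0,0,0.5],[0,0,0],10],[[0,0,1],[0,0,0],10],[[0,0,1],[0,0,0],10]]'

```text
clock: 12.47
tcp_pos: [0.4031, -0.3425, 0.0363]
orientation: [0.0, 1.0, 0.0, -0.002]
wrist_force: [-2.8, 2.8, 10.4]
finger_gap: 0.0162
grip_force: 60.9
```

Call:
step_arm --moves '[[[0,0,0],[0,0,0],50],[[0,0,0],[0,0,0],50],[[0,0,0],[0,0,0],50],[[0,0,0],[0,0,0],50],[[0,0,-20],[0,0,0],50],[[0,0,-60],[0,0,0],50],[[0,0,-100],[0,0,0],50],[[0,0,-115],[0,0,0],50]]'

```text
clock: 13.13
tcp_pos: [0.4051, -0.3444, 0.155]
orientation: [0.003, 1.0, 0.0, 0.0]
wrist_force: [0.4, -1.0, 1.1]
finger_gap: 0.0504
grip_force: 0.0
```

Call:
step_arm --moves '[[[54,-228,0],[0,0,0],50],[[54,-228,0],[0,0,0],50],[[54,-228,0],[0,0,0],50],[[54,-228,0],[0,0,0],50],[[54,-228,0],[0,0,0],50],[[54,-228,0],[0,0,0],50],[[54,-228,20],[0,0,0],50],[[54,-228,30],[0,0,0],50]]'

```text
clock: 13.8
tcp_pos: [0.4575, -0.1128, 0.1189]
orientation: [0.0, 1.0, 0.002, -0.002]
wrist_force: [0.3, 0.6, -0.2]
finger_gap: 0.0499
grip_force: 0.0
```

```bash
python3 - <<'E'
from h import *
im,P=shot('wrist');goal([.457,-.114,.023],0)
im2,P2=shot('side')
print('star px',proj(P,[.457,-.114,.043]))
b=cv2.resize(im2[340:480,200:420],(440,280));a=im[150:430,160:520]
cv2.imwrite('pics/g2.png',np.hstack([a,b])[:,:,::-1])
E
```

```text
t 13.85 tcp [ 0.456  -0.1132  0.117 ] gap 0.0498 q [-0.41  0.19 -0.41  0.98 -0.    2.73]
shift [ 1.7  0.9 94. ] rot [-0.001  0.007  0.002]
star px [331.61966931 256.29570794]
```

View pics/g2.png

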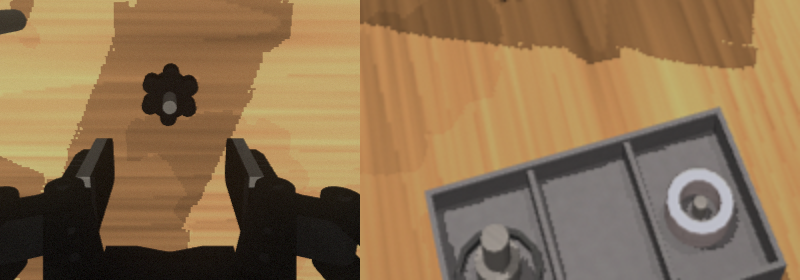

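The collar and punch both stand correctly in the caddy. The stud top is at (329,256), as predicted, so I'll descend and grip it.

Call:
step_arm --moves '[[[1,1,30],[0,0,0],50],[[1,1,60],[0,0,0],50],[[1,1,82],[0,0,0],50],[[1,1,90],[0,0,0],50],[[1,1,90],[0,0,0],50],[[1,1,90],[0,0,0],50]]'

```text
clock: 14.4
tcp_pos: [0.4582, -0.1164, 0.0303]
orientation: [0.0, 1.0, -0.001, -0.002]
wrist_force: [0.6, -0.4, 0.1]
finger_gap: 0.0503
grip_force: 0.0
```

```bash
python3 - <<'E'
from h import *
goal([.4565,-.113,.023],0)
E
```

```text
t 14.4 tcp [ 0.4582 -0.1164  0.0303] gap 0.0503 q [-0.42  0.29 -0.53  0.76 -0.    2.73]
shift [-1.7 -3.4  7.3] rot [ 0.     0.004 -0.001]
```

Call:
step_arm --moves '[[[-1,-3,7],[0,0,0],50],[[-1,-3,7],[0,0,0],30],[[-1,-3,7],[0,0,0],4],[[-1,-3,7],[0,0,0],4],[[-1,-3,7],[0,0,0],4],[[-1,-3,7],[0,0,0],4],[[-1,-3,7],[0,0,0],4],[[-1,-3,7],[0,0,0],4]]' --grip_force 50

```text
clock: 15.07
tcp_pos: [0.4576, -0.1129, 0.0236]
orientation: [0.001, 1.0, 0.0, -0.001]
wrist_force: [0.1, -0.7, 6.0]
finger_gap: 0.0078
grip_force: 49.0
```

Call:
step_arm --moves '[[[0,0,-40],[0,0,0],4],[[0,0,-80],[0,0,0],4],[[0,0,-110],[0,0,0],4],[[0,0,-110],[0,0,0],4]]'

```text
clock: 15.4
tcp_pos: [0.4612, -0.114, 0.1388]
orientation: [0.002, 1.0, 0.0, 0.003]
wrist_force: [1.0, -0.0, -0.9]
finger_gap: 0.0074
grip_force: 48.8
```

Call:
step_arm --moves '[[[14,226,0],[0,0,0],4],[[14,226,0],[0,0,0],4],[[14,226,0],[0,0,0],4],[[14,226,0],[0,0,0],4],[[14,226,0],[0,0,0],4],[[14,226,0],[0,0,0],4],[[14,226,0],[0,0,0],4],[[14,226,0],[0,0,0],4]]'

```text
clock: 16.07
tcp_pos: [0.4708, -0.3393, 0.1316]
orientation: [-0.001, 1.0, -0.001, -0.002]
wrist_force: [0.3, -0.2, -0.7]
finger_gap: 0.0077
grip_force: 49.0
```

```bash
python3 - <<'E'
from h import *
im,P=shot('wrist','w7.png');goal([.471,-.340,.028],0)
print('mid px',proj(P,[.471,-.340,.004]))
E
```

```text
t 16.12 tcp [ 0.4708 -0.3381  0.1318] gap 0.0079 q [-0.76  0.37 -0.12  1.09 -0.    2.38]
shift [  0.7   2.1 103.8] rot [-0.001  0.005 -0.001]
mid px [330.87304048 236.43757949]
```

View pics/w7.png

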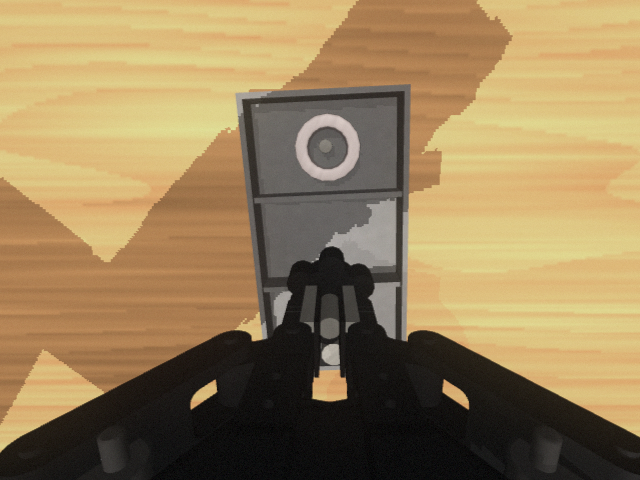

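The knob is held upright over the middle pocket (floor centre about (331,237)). The punch and collar are still in place, so I'll lower it.

Call:
step_arm --moves '[[[1,2,30],[0,0,0],4],[[1,2,60],[0,0,0],4],[[1,2,85],[0,0,0],4],[[1,2,95],[0,0,0],4],[[1,2,97],[0,0,0],4],[[1,2,97],[0,0,0],4],[[1,2,97],[0,0,0],4]]'

```text
clock: 16.7
tcp_pos: [0.4731, -0.3407, 0.0373]
orientation: [0.001, 1.0, 0.001, -0.001]
wrist_force: [0.0, -0.9, -0.7]
finger_gap: 0.0079
grip_force: 49.0
```

Call:
step_arm --moves '[[[0,0,1],[0,0,0],4],[[0,0,2],[0,0,0],4],[[0,0,2],[0,0,0],4],[[0,0,2],[0,0,0],4]]'

```text
clock: 17.03
tcp_pos: [0.4724, -0.3409, 0.0345]
orientation: [0.001, 1.0, 0.0, -0.001]
wrist_force: [0.7, 0.3, -0.9]
finger_gap: 0.0076
grip_force: 49.0
```

Call:
step_arm --moves '[[[-1,0,2],[0,0,0],4],[[-1,0,4],[0,0,0],4],[[-1,0,5.5],[0,0,0],4],[[-1,0,5.5],[0,0,0],4],[[-1,0,5.5],[0,0,0],4]]'

```text
clock: 17.45
tcp_pos: [0.4709, -0.3405, 0.0281]
orientation: [-0.0, 1.0, 0.0, -0.002]
wrist_force: [0.6, 0.4, -0.9]
finger_gap: 0.0079
grip_force: 49.0
```

Call:
step_arm --moves '[[[0,0,0.7],[0,0,0],4],[[0,0,1.4],[0,0,0],4],[[0,0,1.4],[0,0,0],4]]'

```text
clock: 17.7
tcp_pos: [0.4712, -0.3407, 0.0276]
orientation: [0.0, 1.0, 0.0, -0.002]
wrist_force: [-1.4, 1.7, 4.6]
finger_gap: 0.0076
grip_force: 49.7
```

Call:
step_arm --moves '[[[0,0,0],[0,0,0],40],[[0,0,0],[0,0,0],40],[[0,0,0],[0,0,0],40],[[0,0,0],[0,0,0],40],[[0,0,-20],[0,0,0],40],[[0,0,-60],[0,0,0],40],[[0,0,-100],[0,0,0],40],[[0,0,-120],[0,0,0],40]]'

```text
clock: 18.37
tcp_pos: [0.4728, -0.3417, 0.1514]
orientation: [0.002, 1.0, 0.0, 0.0]
wrist_force: [0.7, -0.5, 0.3]
finger_gap: 0.0404
grip_force: 0.0
```

Call:
step_arm --moves '[[[36,-310,0],[0,0,0],50],[[36,-310,0],[0,0,0],50],[[36,-310,0],[0,0,0],50],[[36,-310,0],[0,0,0],50],[[36,-310,0],[0,0,0],50],[[36,-310,0],[0,0,0],50],[[36,-310,0],[0,0,0],50],[[36,-310,0],[0,0,0],50]]'

```text
clock: 19.03
tcp_pos: [0.5071, -0.0265, 0.1468]
orientation: [-0.0, 1.0, 0.002, -0.002]
wrist_force: [0.1, 0.6, -0.2]
finger_gap: 0.0497
grip_force: 0.0
```

Call:
step_arm --moves '[[[4,-34,0],[0,0,0],50],[[4,-34,10],[0,0,0],50],[[4,-34,10],[0,0,0],50],[[4,-34,10],[0,0,0],50]]'

```text
clock: 19.37
tcp_pos: [0.5107, 0.0034, 0.136]
orientation: [0.0, 1.0, 0.0, -0.003]
wrist_force: [-0.3, -0.4, -0.2]
finger_gap: 0.0499
grip_force: 0.0
```

```bash
python3 - <<'E'
from h import *
im,P=shot('wrist','w8.png');goal([.511,.0025,.033],0);im2,P2=shot('side')
print('pinA px',proj(P,[.511,.0025,.06]),proj(P,[.511,.0025,.0]))
b=cv2.resize(im2[340:480,200:420],(440,280));a=im[150:430,160:520]
cv2.imwrite('pics/g3.png',np.hstack([a,b])[:,:,::-1])
E
```

```text
t 19.42 tcp [0.5111 0.0028 0.1364] gap 0.0501 q [-0.15  0.24 -0.29  1.04 -0.    2.99]
shift [  0.3   0.2 103.4] rot [ 0.001  0.004 -0.   ]
pinA px [331.25717421 255.04565723] [330.83003571 233.89675562]
```

View pics/g3.png

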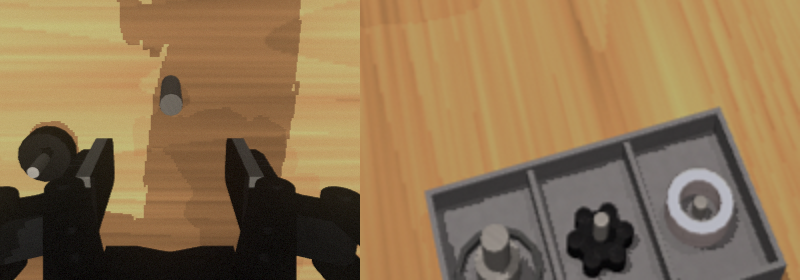

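All three parts are packed. The pin top is at (331,254), as predicted, so I'll grip pin A.

Call:
step_arm --moves '[[[0,0,30],[0,0,0],50],[[0,0,60],[0,0,0],50],[[0,0,90],[0,0,0],50],[[0,0,103],[0,0,0],50],[[0,0,103],[0,0,0],50],[[0,0,103],[0,0,0],50]]'

```text
clock: 19.97
tcp_pos: [0.5106, 0.0023, 0.0334]
orientation: [0.0, 1.0, -0.001, -0.002]
wrist_force: [0.2, 0.6, -0.1]
finger_gap: 0.0503
grip_force: 0.0
```

Call:
step_arm --moves '[[[0,0,0],[0,0,0],8],[[0,0,0],[0,0,0],8],[[0,0,0],[0,0,0],8],[[0,0,0],[0,0,0],8],[[0,0,0],[0,0,0],8],[[0,0,0],[0,0,0],8],[[0,0,0],[0,0,0],8]]' --grip_force 50

```text
clock: 20.55
tcp_pos: [0.5125, 0.003, 0.0353]
orientation: [0.001, 1.0, 0.0, -0.0]
wrist_force: [-1.0, -1.0, 6.0]
finger_gap: 0.0141
grip_force: 48.7
```

Call:
step_arm --moves '[[[0,0,-40],[0,0,0],8],[[0,0,-80],[0,0,0],8],[[0,0,-120],[0,0,0],8],[[0,0,-160],[0,0,0],8],[[0,0,-175],[0,0,0],8],[[0,0,-175],[0,0,0],8]]'

```text
clock: 21.05
tcp_pos: [0.5145, 0.0032, 0.2141]
orientation: [0.001, 1.0, 0.0, 0.003]
wrist_force: [1.1, 0.2, -0.6]
finger_gap: 0.0141
grip_force: 48.8
```

```bash
python3 - <<'E'
from h import *
goal([.49,.336,.20],.7)
E
```

```text
t 21.05 tcp [0.5145 0.0032 0.2141] gap 0.0141 q [-0.15  0.2  -0.15  1.22 -0.    2.99]
shift [ -24.4 -332.8   13.4] rot [ 0.004 -0.005 -0.699]
```

Call:
step_arm --moves '[[[-24,-333,0],[0,0,-0.7],8],[[-24,-333,0],[0,0,-0.7],8],[[-24,-333,0],[0,0,-0.7],8],[[-24,-333,0],[0,0,-0.7],8],[[-24,-333,0],[0,0,-0.7],8],[[-24,-333,0],[0,0,-0.7],8],[[-24,-333,0],[0,0,-0.7],8],[[-24,-333,0],[0,0,-0.7],8]]'

```text
clock: 21.72
tcp_pos: [0.4863, 0.3378, 0.2073]
orientation: [-0.0, 0.939, 0.343, -0.003]
wrist_force: [0.4, 0.2, -0.9]
finger_gap: 0.0147
grip_force: 49.0
```

Call:
step_arm --moves '[[[0,0,0],[0,0,0],8],[[0,0,0],[0,0,0],8]]'

```text
clock: 21.88
tcp_pos: [0.4861, 0.3379, 0.2068]
orientation: [-0.0, 0.939, 0.345, -0.003]
wrist_force: [0.8, -0.1, -1.4]
finger_gap: 0.0143
grip_force: 49.1
```

```bash
python3 - <<'E'
from h import *
im,P=shot('wrist','w9.png');goal([.49,.336,.16],.7)
print('pot px',proj(P,[.49,.336,.1]))
E
```

```text
t 21.93 tcp [0.4865 0.3364 0.2071] gap 0.014 q [0.47 0.36 0.05 1.27 0.   2.91]
shift [ 2.7  2.7 47. ] rot [-0.002  0.006  0.003]
pot px [334.93584671 241.38918079]
```

View pics/w9.png

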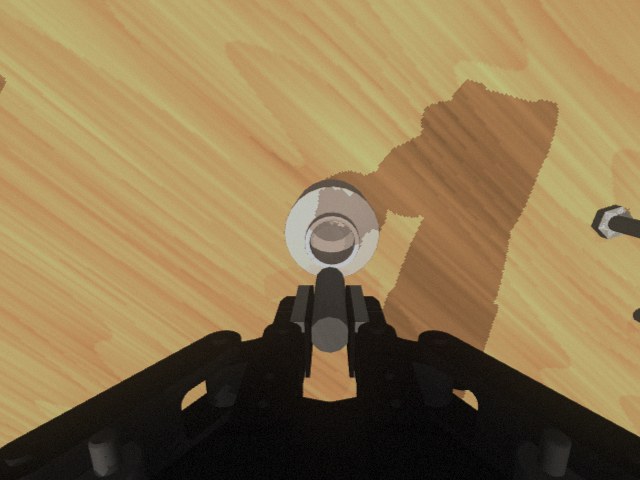

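The pot neck is centred at about (332,240).

```bash
python3 - <<'E'
from h import *
P=imaging.camera_params('wrist');p=cast(P,332,240,.1);print(p);goal([p[0],p[1],.106],.69)
E
```

```text
[0.48967966 0.33680365 0.1       ]
t 21.93 tcp [0.4865 0.3364 0.2071] gap 0.014 q [0.47 0.36 0.05 1.27 0.   2.91]
shift [  3.2   2.  101. ] rot [-0.002  0.006  0.013]
```

Call:
step_arm --moves '[[[3,2,30],[0,0,0],8],[[3,2,55],[0,0,0],8],[[3,2,62],[0,0,0],8],[[3,2,62],[0,0,0],8]]'

```text
clock: 22.27
tcp_pos: [0.4893, 0.3338, 0.1439]
orientation: [0.0, 0.94, 0.342, -0.005]
wrist_force: [0.3, -0.2, -1.1]
finger_gap: 0.0143
grip_force: 49.0
```

Call:
step_arm --moves '[[[0,0,10],[0,0,0],8],[[0,0,20],[0,0,0],8],[[0,0,30],[0,0,0],8],[[0,0,36],[0,0,0],8],[[0,0,36],[0,0,0],8],[[0,0,36],[0,0,0],8]]'

```text
clock: 22.77
tcp_pos: [0.4906, 0.3362, 0.1103]
orientation: [-0.0, 0.939, 0.343, -0.002]
wrist_force: [0.5, -0.8, -0.3]
finger_gap: 0.0139
grip_force: 49.0
```

Call:
step_arm --moves '[[[0,0,0],[0,0,0],50],[[0,0,0],[0,0,0],50],[[0,0,0],[0,0,0],50],[[0,0,0],[0,0,0],50],[[0,0,-20],[0,0,0],50],[[0,0,-60],[0,0,0],50],[[0,0,-80],[0,0,0],50],[[0,0,-80],[0,0,0],50]]'

```text
clock: 23.43
tcp_pos: [0.4939, 0.3378, 0.1965]
orientation: [-0.001, 0.939, 0.343, 0.003]
wrist_force: [0.7, 0.4, -1.0]
finger_gap: 0.0499
grip_force: 0.0
```

```bash
python3 - <<'E'
from h import *
im,P=shot('wrist');goal([.629,.001,.14],.2)
u,v=proj(P,[.49,.3365,.1]).astype(int)
cv2.imwrite('pics/g4.png',cv2.resize(im[v-50:v+50,u-50:u+50],(400,400))[:,:,::-1])
E
```

```text
t 23.48 tcp [0.493  0.3373 0.194 ] gap 0.0505 q [0.47 0.37 0.03 1.23 0.   2.91]
shift [-112.9  344.8   53.5] rot [-0.001 -0.003  0.5  ]
```

View pics/g4.png

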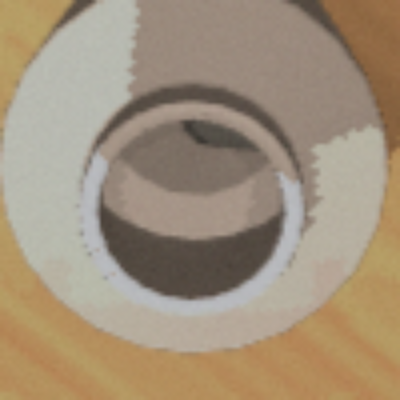

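Pin A has dropped inside and lies clear of the neck (dark end at (205,130) of the crop). On to pin B.

Call:
step_arm --moves '[[[-113,345,0],[0,0,0],50],[[-113,345,0],[0,0,0],50],[[-113,345,0],[0,0,0],50],[[-113,345,0],[0,0,0.1],50],[[-113,345,0],[0,0,0.2],50],[[-113,345,0],[0,0,0.3],50],[[-113,345,0],[0,0,0.4],50],[[-113,345,0],[0,0,0.5],50]]'

```text
clock: 24.15
tcp_pos: [0.6157, 0.0253, 0.1891]
orientation: [-0.0, 0.995, 0.097, -0.002]
wrist_force: [0.9, 1.4, 0.6]
finger_gap: 0.0502
grip_force: 0.0
```

```bash
python3 - <<'E'
from h import *
goal([.629,.001,.14],.2)
E
```

```text
t 24.15 tcp [0.6157 0.0253 0.1891] gap 0.0502 q [-0.09  0.41  0.09  1.25 -0.    2.86]
shift [ 8.6 26.5 49. ] rot [-0.001  0.005 -0.005]
```

Call:
step_arm --moves '[[[8,26,25],[0,0,0],50],[[8,26,49],[0,0,0],50],[[8,26,49],[0,0,0],50],[[8,26,49],[0,0,0],50]]'

```text
clock: 24.48
tcp_pos: [0.6266, 0.0033, 0.1388]
orientation: [-0.001, 0.995, 0.1, -0.005]
wrist_force: [0.1, 0.6, -0.2]
finger_gap: 0.0497
grip_force: 0.0
```

```bash
python3 - <<'E'
from h import *
im,P=shot('wrist');print(proj(P,[.629,.001,.06]))
# grey pin-top blob near the prediction
u,v=proj(P,[.629,.001,.06]).astype(int)
c=im[v-45:v+45,u-45:u+45].astype(int)
m=((c.max(2)-c.min(2)<15)&(c.mean(2)>80)).astype(np.uint8)
n,l,st,ce=cv2.connectedComponentsWithStats(m)
for i in range(1,n):
    if st[i,4]>80:
        q=ce[i]+[u-45,v-45];print(st[i],q,cast(P,*q,.06).round(4))
goal([.629,.001,.034],.2)
E
```

```text
[334.12333501 251.13551542]
t 24.53 tcp [0.6277 0.0039 0.1407] gap 0.0502 q [-0.12  0.46  0.04  1.15 -0.    2.82]
shift [  1.4   3.2 106.7] rot [-0.001  0.006  0.001]
```

I've used all 14 picture views, so I'll check this one numerically. The pin is in shadow, so I'll use a looser saturation mask.

```bash
python3 - <<'E'
from h import *
im,P=shot('wrist','w10.png')
h=cv2.cvtColor(im,cv2.COLOR_RGB2HSV);u,v=334,251
m=(h[v-60:v+50,u-60:u+60,1]<70).astype(np.uint8)
n,l,st,ce=cv2.connectedComponentsWithStats(m)
for i in range(1,n):
    if st[i,4]>80:
        q=ce[i]+[u-60,v-60];lo=(st[i,0]+u-60,st[i,1]+v-60,st[i,2],st[i,3]);print(lo,st[i,4],q)
        r=im[lo[1]:lo[1]+lo[3],lo[0]:lo[0]+lo[2]].mean(2);print(r[:,lo[2]//2].round().astype(int))
print('base px',proj(P,[.629,.001,0]))
E
```

```text
(np.int32(323), np.int32(225), np.int32(22), np.int32(38)) 614 [333.39250814 245.10423453]
[ 57  56  56  55  57  55  56  53  57  59  58  55  55  57  54  52  55  92
  97 102  98 103 100 100 102 101  98 100  98  96  96 102  97  97  98  95
  95  97]
base px [333.52104181 232.02322904]
```

The pin's top disc spans rows 242–263, giving a centre of (334,252) against a predicted (334,251). I'll descend and grip it.

Call:
step_arm --moves '[[[1,3,30],[0,0,0],50],[[1,3,60],[0,0,0],50],[[1,3,90],[0,0,0],50],[[1,3,105],[0,0,0],50],[[1,3,105],[0,0,0],50],[[1,3,105],[0,0,0],50]]'

```text
clock: 25.08
tcp_pos: [0.6301, 0.0017, 0.0372]
orientation: [0.0, 0.995, 0.101, -0.002]
wrist_force: [0.6, 0.2, 1.3]
finger_gap: 0.0499
grip_force: 0.0
```

Call:
step_arm --moves '[[[0,0,0],[0,0,0],8],[[0,0,0],[0,0,0],8],[[0,0,0],[0,0,0],8],[[0,0,0],[0,0,0],8],[[0,0,0],[0,0,0],8],[[0,0,0],[0,0,0],8],[[0,0,0],[0,0,0],8]]'

```text
clock: 25.67
tcp_pos: [0.6317, 0.0007, 0.0386]
orientation: [0.0, 0.995, 0.1, 0.0]
wrist_force: [-0.2, 0.8, 7.4]
finger_gap: 0.0143
grip_force: 48.7
```

Call:
step_arm --moves '[[[0,0,-40],[0,0,0],8],[[0,0,-80],[0,0,0],8],[[0,0,-120],[0,0,0],8],[[0,0,-160],[0,0,0],8],[[0,0,-170],[0,0,0],8],[[0,0,-170],[0,0,0],8]]'

```text
clock: 26.17
tcp_pos: [0.6331, 0.0002, 0.2116]
orientation: [0.001, 0.995, 0.1, 0.003]
wrist_force: [0.2, -0.0, -1.3]
finger_gap: 0.0144
grip_force: 48.8
```

```bash
python3 - <<'E'
from h import *
goal([.490,.3365,.2],.69)
E
```

```text
t 26.17 tcp [6.331e-01 2.000e-04 2.116e-01] gap 0.0144 q [-0.13  0.43  0.17  1.3  -0.    2.82]
shift [ -73.5 -358.1   10.2] rot [ 0.004 -0.005 -0.49 ]
```

Call:
step_arm --moves '[[[-73,-358,0],[0,0,-0.49],8],[[-73,-358,0],[0,0,-0.49],8],[[-73,-358,0],[0,0,-0.49],8],[[-73,-358,0],[0,0,-0.49],8],[[-73,-358,0],[0,0,-0.49],8],[[-73,-358,0],[0,0,-0.49],8],[[-73,-358,0],[0,0,-0.49],8],[[-73,-358,0],[0,0,-0.49],8]]'

```text
clock: 26.83
tcp_pos: [0.4982, 0.3085, 0.2043]
orientation: [-0.0, 0.941, 0.338, -0.003]
wrist_force: [0.2, 0.8, -1.5]
finger_gap: 0.014
grip_force: 49.0
```

```bash
python3 - <<'E'
from h import *
goal([.490,.3365,.2],.69)
E
```

```text
t 26.83 tcp [0.4982 0.3085 0.2043] gap 0.014 q [0.42 0.35 0.03 1.26 0.   2.87]
shift [ 11.5 -26.8   4.3] rot [-0.003  0.006 -0.   ]
```

Call:
step_arm --moves '[[[11,-27,0],[0,0,0],8],[[11,-27,0],[0,0,0],8],[[11,-27,30],[0,0,0],8],[[11,-27,55],[0,0,0],8],[[11,-27,55],[0,0,0],8],[[11,-27,55],[0,0,0],8]]'

```text
clock: 27.33
tcp_pos: [0.4896, 0.3338, 0.1489]
orientation: [0.0, 0.941, 0.338, -0.005]
wrist_force: [0.2, 0.0, -0.2]
finger_gap: 0.0143
grip_force: 49.1
```

```bash
python3 - <<'E'
from h import *
goal([.490,.3365,.11],.69)
E
```

```text
t 27.33 tcp [0.4896 0.3338 0.1489] gap 0.0143 q [ 0.46  0.39 -0.05  1.14  0.    2.91]
shift [ 2.4 -1.7 38.9] rot [-0.003  0.009 -0.   ]
```

Call:
step_arm --moves '[[[1,-1,10],[0,0,0],8],[[1,-1,20],[0,0,0],8],[[1,-1,30],[0,0,0],8],[[1,-1,38],[0,0,0],8],[[1,-1,38],[0,0,0],8],[[1,-1,38],[0,0,0],8]]'

```text
clock: 27.83
tcp_pos: [0.4911, 0.3363, 0.113]
orientation: [-0.0, 0.941, 0.338, -0.002]
wrist_force: [0.0, -0.6, -1.2]
finger_gap: 0.0142
grip_force: 49.1
```

Call:
step_arm --moves '[[[0,0,0],[0,0,0],50],[[0,0,0],[0,0,0],50],[[0,0,0],[0,0,0],50],[[0,0,0],[0,0,0],50],[[0,0,-20],[0,0,0],50],[[0,0,-60],[0,0,0],50],[[0,0,-100],[0,0,0],50],[[0,0,-100],[0,0,0],50]]'

```text
clock: 28.5
tcp_pos: [0.4953, 0.3385, 0.2225]
orientation: [-0.001, 0.941, 0.338, 0.005]
wrist_force: [1.0, 1.7, 1.1]
finger_gap: 0.0501
grip_force: 0.0
```

```bash
python3 - <<'E'
from h import *
im,P=shot('wrist','w11.png');i9=cv2.imread('pics/w5.png')
# is anything grey/dark standing out of the neck? print brightness rows across the neck
u,v=proj(P,[.49,.3365,.1]).round().astype(int);print(u,v)
print(im[v-30:v+31:5,u-30:u+31:5].mean(2).round().astype(int))
# side view: changes vs the first picture (pot above neck, parts area, caddy)
b=cv2.imread('pics/side0.png').astype(int);a=shot('side','side1.png')[0][:,:,::-1].astype(int)
m=(np.abs(a-b).max(2)>45).astype(np.uint8);m=cv2.morphologyEx(m,cv2.MORPH_OPEN,np.ones((3,3)))
n,l,st,ce=cv2.connectedComponentsWithStats(m)
for i in range(1,n):
    if st[i,4]>60: print(st[i].tolist())
# look-alikes unmoved: patch difference
D={'blank':(406,300),'rknob':(250,230),'bolt':(359,205)}
for k,(x,y) in D.items(): print(k,cv2.matchTemplate(a[y-30:y+30,x-30:x+30].astype(np.uint8),b[y-18:y+18,x-18:x+18].astype(np.uint8),cv2.TM_CCOEFF_NORMED).max().round(2),np.abs(a-b)[y-18:y+18,x-18:x+18].mean().round(1))
E
```

```text
327 247
[[181 179 181 183 139 139 138 141 138 138 140 135 138]
 [182 185 181 177  79  76  79  80 135 136 136 137 133]
 [181 183 116 155 151 144 143 153 130  97 137 173 145]
 [181 171 185 118 107 101  83  78 110 154 129 152 175]
 [181 157 102  68  65  67  62  63  70 135 129 145 175]
 [183 186  79  93  89  89  87  88  91  90 186 134 173]
 [182 182  78  85  84  83  87  85  86  79 183 127 172]
 [181 184  89 140 147 143 142 143 141 126 184 168 171]
 [180 178  69  74  84 111 127  84  74  76 184 173 173]
 [178 180 185  73  73  71  74  72  71 184 174 174 171]
 [176 178 178 186 105  73  73 104 185 172 172 171 163]
 [156 179 176 177 178 184 184 177 172 173 174 163 136]
 [137 137 171 172 169 170 169 167 174 171 133 139 140]]
[0, 0, 359, 288, 33750]
[207, 0, 66, 75, 2973]
[298, 205, 19, 25, 301]
[351, 240, 10, 23, 201]
[288, 247, 11, 28, 229]
[57, 272, 142, 208, 9495]
[182, 290, 114, 190, 9994]
[326, 299, 30, 31, 694]
[261, 312, 30, 29, 620]
[14, 349, 70, 52, 1323]
[3, 378, 10, 22, 134]
[119, 394, 34, 75, 1283]
[154, 396, 5, 37, 148]
[354, 425, 32, 32, 457]
[154, 434, 7, 46, 201]
[303, 442, 34, 37, 858]
[261, 453, 13, 8, 75]
[262, 464, 13, 12, 116]
blank 1.0 2.4
rknob 0.96 26.9
bolt 1.0 2.1
```

The blank and bolt are unchanged. The round knob's difference is probably the arm's shadow. I'll back the arm off and compare the knob and the pot mouth again.

Call:
step_arm --moves '[[[0,0,-40],[0,0,0],50],[[0,0,-60],[0,0,0],50],[[0,0,-60],[0,0,0],50],[[0,0,-60],[0,0,0],50]]'

```text
clock: 28.93
tcp_pos: [0.4923, 0.3369, 0.2736]
orientation: [-0.0, 0.941, 0.338, -0.001]
wrist_force: [-0.7, 0.6, -0.7]
finger_gap: 0.0499
grip_force: 0.0
```

```bash
python3 - <<'E'
from h import *
im,P=shot('wrist','w12.png')
u,v=proj(P,[.49,.3365,.1]).round().astype(int)
print(u,v,telemetry.get_state()['tcp_pos']);print(im[v-26:v+25:3,u-26:u+27:3].mean(2).round().astype(int))
for n,(u0,v0),z in(('scene',(389,227),.0),('side',(250,233),.0)):
    b=cv2.imread(f'pics/{n}0.png');a=shot(n)[0][:,:,::-1]
    for t,x in(('before',b),('after',a)):
        m=(x[v0-25:v0+25,u0-25:u0+25].max(2)<40).astype(np.uint8)
        k,l,st,ce=cv2.connectedComponentsWithStats(m);i=1+st[1:,4].argmax();print(n,t,st[i],ce[i].round(1))
E
```

```text
328 228 [0.49178122 0.3365819  0.27242282]
[[180 181 180 182 181 180 182 180 181 181 172 142 140 139 140 137 137 139]
 [183 183 182 180 180 183 171 113  96 110 149 138 141 140 136 138 138 141]
 [182 179 182 181 168  86 105 163 178 156  99  82 112 137 174 148 139 133]
 [183 183 180 141 129 184 184 176 123 161 140 155 149  95 136 152 175 177]
 [184 182 165 172 182 111 110 104  63  81  79  92 184 171 104 149 175 173]
 [186 181 134 187 109 106 106 106  53  78  82  78  80 184 156 137 147 176]
 [181 169 186  98 107 105 113 110 110  90  83 103 107 113 187 101 143 176]
 [181 161 181  75  79  78  78  79  73  78  77  83  97  91 188 136 141 173]
 [182 155 166  82  89  93  90  87  90  88  90  88  96  80 129 171 142 175]
 [182 172 149  84  89  93  90  89  89  91  88  94  91  84 115 175 139 171]
 [180 167 169  71  80  76  78  79  78  78  80  81  82  75 136 174 140 173]
 [182 175 184  81 147 143 143 133 146 143 139 133 128 103 185 157 175 174]
 [179 180 185 119  77 149 150 148 151 151 152 146 109  98 182 173 173 174]
 [181 182 180 186  93  77  77  83  85  84  77  87  82 186 177 172 172 172]
 [179 180 179 178 185 146  79  75  74  77  77 108 185 179 172 173 171 171]
 [177 180 179 179 173 184 186 181 179 183 185 185 173 172 175 174 175 171]
 [171 178 178 177 177 177 175 177 177 175 176 176 172 173 172 173 172 151]]
scene before [ 16  17  18  18 237] [24.6 25.8]
scene after [ 16  17  19  17 244] [24.8 25.6]
side before [ 14  14  23  22 366] [24.8 25.6]
side after [ 13  14  24  22 381] [24.6 25.4]
```

The round knob hasn't moved. The bar visible through the neck is about 12 px wide, which matches a 16 mm pin lying near the pot floor. Both pins are in, so I'm handing in.

```bash
python3 -c "
from workcell import env
print(env.hand_in())"
```

```text
the job is handed in; nothing more can be done
None
```

I packed the collar, punch and star knob in their caddy pockets, then dropped both pins through the neck into the pot; the look-alikes did not move, and I handed the job in at about 29 s (no verdict came back).

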